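Find the binding cover on a hob extractor and refit the grease filter

ROBOT

A 6-joint arm with a two-finger parallel gripper is mounted at the origin on the work surface. World frame = base frame: x ahead of the robot, y to its left, z up, the work surface at z = 0. Lengths are in m, angles in degrees, forces in N, time in s.
With the tool pointing down it reaches from about 0.275 to 0.85 m from the base axis. Payload 19 kg.
Tool frame: the origin (TCP) lies on the front face of the gripper's body, between the roots of the fingers; the fingertips stand 73 mm ahead of it and the grasp point (between the pads) lies 54 mm ahead of it; z points along the fingers, y is the line along which they close (so a half turn about z gives the same grasp; the last joint's range is limited). The gripper opens to 85 mm and grips with 20 to 120 N. Pads are 22 mm wide; open, the fingers measure 114 mm over their backs; the gripper's body (76 mm by 85 mm) begins 54 mm behind the grasp point. The pads swing forward as they close: fully open they stand 13 mm farther back than shut.
Start: joints at [-71.792, 8.623, 82.357, -0, 89.026, -7.678], TCP at [0.251, -0.517, 0.304] pointing down, gripper open.
Joint ranges: [-160.23, 160.23], [-39.13, 120.54], [6.94, 153.29], [-79.49, 259.48], [9.18, 160.14], [-161.06, 161.06]. Speed limits (degrees/s): [108.29, 108.29, 127.2, 172.46, 172.46, 172.46].

INTERFACE

Orientations are given as [roll, pitch, yaw] about the fixed x, y, z axes, in that order (R = Rz(yaw) Ry(pitch) Rx(roll)).
In Python, from cell import bot, cams gives the robot as it stands.
- The arm moves only by the tool carry_out, never from a script. Its argument "steps" is a list of rows, each an object with "angular": the turn, a rotation vector about the tool's x, y, z in rad, a list of three; "offset": the shift along the tool's x, y, z in mm, a list of three; "gripper": the opening, from 0 (shut) to 1 (fully open). In form: [{"angular": [rx, ry, rz], "offset": [dx, dy, dz], "gripper": gripper}, ...]. A call has 1 to 20 rows; each row shifts and turns the commanded pose from where the row before left it, along the tool's axes as they then stand; what a row does not reach is not made up. A row lasts 1/12 s, in which the tool goes at most 41.7 mm and 7.16 degrees, less where a joint would pass 70% of its speed; a pose out of reach is approached as far as the arm can. A call with a gripper value outside its range is refused whole. The fingers move at their own pace and stop on an object; "force" is the grip in N (left out, the last holds). Time passes only in rows, so rows that do not move let the fingers close. It gives the time, the measured TCP pose, the force, the opening and the grip force at its end, in the units of the state.
- bot.get_obs(): the state, without advancing time (a new reading comes with each control period).
- cams.grab_frame(name): name is "scene" or "top"; returns a dict with "frame" (420x560x3 uint8, blue, green, red), "vfov" (degrees; the focal length in pixels is half the picture's height over the tangent of half this angle, whatever the lens; pixels are square), "cx", "cy" (the principal point, pixels), "k1" (the pictures are not rectified: a ray, as slopes to the right and down, at radius r is drawn at 1 + k1 r^2 times it, then the intrinsics apply), "extrinsics" (4x4, takes a point from world to camera coordinates). Camera axes: x right, y down, z forward; pixel columns grow to the right and rows downward; lengths in m; the calibration is good to about 2 mm. A picture is of the moment at which its call begins. There is no depth.
- bot.job_done(): hands the job in; it is judged then, once.
Trained networks look in a picture, given as the dict that the camera call returned (one of the last four; its "shot" number tells which), for a name from the list of things; names that differ only in an ending like _2 or _b are one class to them, and where a whole thing is asked for, a point or a joint stands for the part that bears it (a point fixed in the world has none). Each returns a list of dicts, best first, with "score" (0 to 1); they miss things now and then, are a little off and sometimes report something else, mostly with a low value. They report only what shows in the picture. A call takes as long as a camera call.
- cams.spot_in(picture, label): "bbox" ([left, top, width, height] in pixels, round what is visible of it).
- cams.masks_of(picture, label): "region" (420x560 bool, what is visible of it) and "bbox" ([left, top, width, height] in pixels, round what is visible of it).
- cams.mark_of(picture, label): "xy" ([column, row] in pixels: a listed point, or the origin of a listed thing).
The state is a dict: "clock": time; "joint_pos": joint angles; "qvel": joint speeds; "joint_efforts": joint torques, N m; "eef_pos": TCP position; "eef_rot": TCP orientation; "ft_force": force on the tool from outside, world axes, zero at the start; "moment": the same for the moment, N m; "width": finger opening in m; "gripper_force": force on a finger pad.
Only numpy, scipy, OpenCV 4.12 (cv2) and the standard library are available. Lean on these libraries where they do the work, as an engineer would, in place of code of your own. Each camera call takes 0.05 s, during which the arm holds its last target. There are 200 camera calls.

TASK

One of the two filter-bay covers on the extraction upstand behind the hob has a binding hinge: first swing both covers fully open, feeling which one it is. Take the washed grease filter from the draining rack, slide it fully home, without dropping it in, in the bay whose cover swings freely, and close that cover; leave the stiff cover standing half-way open, where it sticks, for the fitter. Leave the pots, tools and other things on the counter where they are.

Things in the scene. Friction and masses are not known exactly. Their poses are not given: they have to be found in the camera images.
- cover_a (a joint): Hinge angle of one of the two covers, rad: 0 is closed flat on the deck, it grows as the front edge swings up and back, stop at 1.95 (past upright, where it rests by itself). The covers look alike. One hinge, left or right, binds: it takes 5 to 7 N at the handle all along its arc and stays where it is let go; the other takes under 2 N and, let go half-way up, sinks shut.
- cover_a_handle (a point): Middle of the handle of cover_a: a round aluminium bar, 10 mm thick, 90 mm long, parallel to the hinge, 45 mm in front of the cover's front edge, held by a post at each end. Closed, it is 149 mm in front of the hinge axis (-x of bay_a_hinge), 12 mm above it and 151 mm above the counter. The cover itself is a shallow upside-down steel tray 100 x 170 mm, 28 mm high, about 0.22 kg.
- bay_a_hinge (a point): Middle of the hinge axis of cover_a, at the rear of the bay's mouth, fixed in the bay, 139 mm above the counter. Axes are the bay's: x away from the hob's front (to the rear), y along the hinge axis, z up; positive cover angle turns about +y, lifting the handle.
- bay_a_home (a point): Where the filter's centre (filter_mid) lies when the filter is fully home in bay_a. Axes: z is the slide axis pointing up and out of the mouth, leaning 30 degrees from vertical towards the hob's front; y runs along the filter's width (parallel to the hinge); x through its thickness.
- bay_a: One of two like filter bays, empty. Under the cover a mouth 70 mm front to back in the deck, 135 mm above the counter; side rails (slot 155 x 15.5 mm, mouths flared about 3 mm) take the filter's sides for 130 mm to a stop. Home, the tab stands 24 mm over the deck and just fits under the closed cover; 7 mm too high and the cover cannot close. Origin on the counter, x to the rear.
- cover_b (a joint): Hinge angle of one of the two covers, rad: 0 is closed flat on the deck, it grows as the front edge swings up and back, stop at 1.95 (past upright, where it rests by itself). The covers look alike. One hinge, left or right, binds: it takes 5 to 7 N at the handle all along its arc and stays where it is let go; the other takes under 2 N and, let go half-way up, sinks shut.
- cover_b_handle (a point): Middle of the handle of cover_b: a round aluminium bar, 10 mm thick, 90 mm long, parallel to the hinge, 45 mm in front of the cover's front edge, held by a post at each end. Closed, it is 149 mm in front of the hinge axis (-x of bay_b_hinge), 12 mm above it and 151 mm above the counter. The cover itself is a shallow upside-down steel tray 100 x 170 mm, 28 mm high, about 0.22 kg.
- bay_b_hinge (a point): Middle of the hinge axis of cover_b, at the rear of the bay's mouth, fixed in the bay, 139 mm above the counter. Axes are the bay's: x away from the hob's front (to the rear), y along the hinge axis, z up; positive cover angle turns about +y, lifting the handle.
- bay_b_home (a point): Where the filter's centre (filter_mid) lies when the filter is fully home in bay_b. Axes: z is the slide axis pointing up and out of the mouth, leaning 30 degrees from vertical towards the hob's front; y runs along the filter's width (parallel to the hinge); x through its thickness.
- bay_b: One of two like filter bays, empty. Under the cover a mouth 70 mm front to back in the deck, 135 mm above the counter; side rails (slot 155 x 15.5 mm, mouths flared about 3 mm) take the filter's sides for 130 mm to a stop. Home, the tab stands 24 mm over the deck and just fits under the closed cover; 7 mm too high and the cover cannot close. Origin on the counter, x to the rear.
- filter_mid (a point): Centre of the loose grease filter: a flat baffle cassette 12 mm thick (x), 150 mm wide (y), 130 mm tall, plus a grip tab on the middle of its top edge, 70 mm wide, 24 mm tall, 12 mm thick; 154 mm overall (z, towards the tab). The tab's middle is 65 mm from this point along z, the bottom edge 77 mm the other way. About 0.32 kg. It stands in the draining rack; either face may go to the front.
- rack: Steel draining rack, 200 x 190 mm, floor 8 mm above the counter, wire hoops 85 mm high parallel to the filter's face with 18 mm between them; origin under its centre. Lift the filter straight up by 80 mm or more to clear the hoops. Fixed.
- hob: Black two-zone induction hob plate 404 x 300 mm, 10 mm high, fixed; the extraction upstand with the two filter bays side by side (each 190 mm wide, deck 135 mm high) stands along its far edge. Origin on the counter under the upstand, x to the rear.
- saucepan: Bystander: steel saucepan, 152 mm across, 75 mm high, straight handle; stands on the hob.
- mug: Bystander: white mug, 85 mm high.
- screwdriver: Bystander: red-handled screwdriver, 200 mm, lying on the counter.
- oil: Bystander: clear bottle, 190 mm high, 60 mm across.
- bowl: Bystander: white bowl, 130 mm across.
- pan_lid: Bystander: small flat steel pan lid, 150 x 106 x 10 mm, standing on edge in the rack 69 mm from the filter.

How it is judged (in metres and radians):
On the way:
1. both covers have been swung fully open (value of joint each of cover_a, cover_b above 1.6 rad), for 0.1 s.
At the end, for the whole second after the job is handed in: The binding cover stands by itself half-way open (0.5 to 1.3 rad; the free one cannot stay there), the filter is at rest fully home in the other bay (centre within 5 mm front to back, 6 mm sideways and 6 mm along the slide, tilt within 0.08 rad) and that bay's cover is closed (under 0.06 rad) (((value of joint cover_b between 0.5 and 1.3 rad and value of joint cover_a below 0.06 rad and (x of filter_mid in the frame of bay_a_home between -0.005 and 0.005 m and y of filter_mid in the frame of bay_a_home between -0.006 and 0.006 m and z of filter_mid in the frame of bay_a_home between -0.006 and 0.005 m and angle between the z axis of filter_mid and the z axis of bay_a_home, either way round below 0.08 rad and angle between the y axis of filter_mid and the y axis of bay_a_home, either way round below 0.08 rad)) or (value of joint cover_a between 0.5 and 1.3 rad and value of joint cover_b below 0.06 rad and (x of filter_mid in the frame of bay_b_home between -0.005 and 0.005 m and y of filter_mid in the frame of bay_b_home between -0.006 and 0.006 m and z of filter_mid in the frame of bay_b_home between -0.006 and 0.005 m and angle between the z axis of filter_mid and the z axis of bay_b_home, either way round below 0.08 rad and angle between the y axis of filter_mid and the y axis of bay_b_home, either way round below 0.08 rad))) and linear speed of filter below 0.02 m/s); the robot touches nothing.
It fails at once if the filter is let drop down a bay (faster than 0.6 m/s in the rails) (((x of filter_mid in the frame of bay_a_home between -0.015 and 0.015 m and y of filter_mid in the frame of bay_a_home between -0.02 and 0.02 m and z of filter_mid in the frame of bay_a_home between -0.01 and 0.12 m) or (x of filter_mid in the frame of bay_b_home between -0.015 and 0.015 m and y of filter_mid in the frame of bay_b_home between -0.02 and 0.02 m and z of filter_mid in the frame of bay_b_home between -0.01 and 0.12 m)) and linear speed of filter above 0.6 m/s).
It fails at once if a bystander is shifted by more than 40 mm or knocked over (distance of any of saucepan, mug, screwdriver, oil, bowl, pan_lid from where it was at the start of the episode above 0.04 m or angle between any of saucepan, mug, oil, bowl's own z axis and vertical above 0.5 rad).
It also fails if it takes over 72 s, if anything falls off the work surface, if the arm or the gripper's body presses on something with over 40 N, if the wrist force passes 120 N, or if a joint passes its speed limit or range.

## Working session

There is one attempt and no reset: what is moved stays moved. The work goes in short steps, Python scripts to look and compute and a tool call to move; the robot and the scene stay as the last step left them, time stands still between calls to the robot, and variables do not carry over. Pictures are saved under pics/ and viewed, at most 10 in all, crops included, and the job is handed in when it is done.

Besides the shell and the picture viewer there is one more tool, called after "Call:" by a JSON object that holds its "method" and its "body". carry_out: Moves the arm, as the interface text tells. Its arguments: {"type":"object","properties":{"steps":{"type":"array"},"force":{"type":"number"}},"required":["steps"]}

```bash
mkdir -p pics
cat > h.py <<'E'
import numpy as np, cv2
from cell import bot, cams
def shot(n):
    return cams.grab_frame(n)
def K(p):
    f=p["frame"].shape[0]/2/np.tan(np.radians(p["vfov"])/2)
    return np.array([[f,0,p["cx"]],[0,f,p["cy"]],[0,0,1]]),np.array([p["k1"],0,0,0,0.])
def ray(p,xy):
    k,d=K(p);E=np.array(p["extrinsics"])
    # iterate for k1 model
    u=cv2.undistortPoints(np.array([[xy]],float),k,d)[0,0]
    R,t=E[:3,:3],E[:3,3]
    return -R.T@t,R.T@np.array([*u,1])
def atz(p,xy,z):
    o,d=ray(p,xy);return o+d*(z-o[2])/d[2]
def tri(rs):
    A=0;b=0
    for o,d in rs:
        d=d/np.linalg.norm(d);P=np.eye(3)-np.outer(d,d);A=A+P;b=b+P@o
    return np.linalg.solve(A,b)
def proj(p,X):
    k,d=K(p);E=np.array(p["extrinsics"])
    return cv2.projectPoints(np.array(X,float).reshape(-1,1,3),cv2.Rodrigues(E[:3,:3])[0],E[:3,3],k,d)[0][:,0]
E
python3 - <<'E'
from h import *
np.set_printoptions(precision=3,suppress=True)
ps={}
for n in("scene","top"):
    p=shot(n);ps[n]=p;cv2.imwrite(f"pics/{n}0.png",p["frame"])
    print(n,p["vfov"],p["k1"],np.linalg.inv(np.array(p["extrinsics"]))[:3,3])
    for l in("cover_a_handle","bay_a_hinge","bay_a_home","filter_mid","rack","hob","saucepan","mug","oil","bowl","pan_lid","screwdriver"):
        print(l,[(np.round(m["xy"],1).tolist(),round(m["score"],2),np.round(atz(p,m["xy"],{"cover_a_handle":.151,"bay_a_hinge":.139,"filter_mid":.085}.get(l,0)),3).tolist()) for m in cams.mark_of(p,l)[:3]])
print(bot.get_obs())
E
```

```text
scene 50.82576205004862 -0.11672451813020339 [ 1.326 -0.375  0.953]
cover_a_handle [([280.5, 186.2], 0.93, [0.476, -0.031, 0.151])]
bay_a_hinge [([305.5, 228.8], 0.81, [0.639, -0.03, 0.139])]
bay_a_home [([302.9, 225.2], 0.63, [0.505, 0.028, 0.0])]
filter_mid []
rack [([382.4, 193.6], 0.71, [0.477, 0.322, 0.0]), ([144.0, 283.6], 0.29, [0.538, -0.454, 0.0])]
hob []
saucepan [([226.7, 214.3], 0.64, [0.372, -0.168, 0.0])]
mug [([331.1, 169.6], 0.97, [0.304, 0.226, 0.0])]
oil [([392.4, 252.5], 0.83, [0.701, 0.216, 0.0])]
bowl [([427.1, 231.8], 0.7, [0.674, 0.355, 0.0]), ([381.2, 170.2], 0.37, [0.374, 0.382, 0.0])]
pan_lid [([390.2, 203.1], 0.79, [0.525, 0.321, 0.0])]
screwdriver [([145.9, 283.3], 0.8, [0.539, -0.449, 0.0])]
top 48.023012383537306 0.01021890654495624 [ 0.375 -0.054  1.396]
cover_a_handle [([278.3, 234.8], 0.58, [0.478, -0.035, 0.151])]
bay_a_hinge [([276.6, 178.4], 0.93, [0.632, -0.034, 0.139]), ([160.7, 245.0], 0.74, [0.46, 0.281, 0.139])]
bay_a_home [([327.4, 264.0], 0.17, [0.4, -0.175, 0.0])]
filter_mid [([151.0, 246.9], 0.85, [0.459, 0.323, 0.085])]
rack [([162.8, 242
[... 219 characters left out ...]
.95, [0.685, 0.346, 0.0]), ([338.8, 193.2], 0.69, [0.61, -0.216, 0.0])]
pan_lid []
screwdriver [([420.5, 217.9], 0.54, [0.529, -0.455, 0.0]), ([273.3, 195.0], 0.46, [0.61, -0.02, 0.0]), ([200.0, 162.1], 0.28, [0.717, 0.199, 0.0])]
{'clock': 1.3, 'joint_pos': array([-71.791,   8.622,  82.358,  -0.001,  89.026,  -7.68 ]), 'qvel': array([-0.029,  0.012, -0.078,  0.079,  0.022, -0.015]), 'joint_efforts': array([ -0.   , -71.28 , -57.105,  -0.   ,   0.001,  -0.   ]), 'eef_pos': array([ 0.251, -0.517,  0.304]), 'eef_rot': array([-179.994,    0.   ,   25.889]), 'ft_force': array([-0.214, -0.555, -0.898]), 'moment': array([ 0.034, -0.024,  0.019]), 'gripper_force': 0.0, 'width': 0.08516782895927193}
```

View pics/scene0.png

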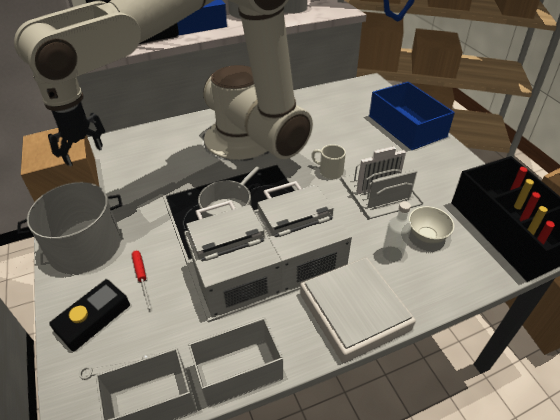

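View pics/top0.png

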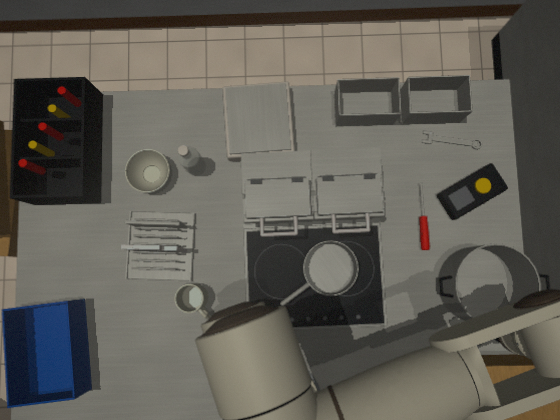

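Run:
```python
import cv2,numpy as np
t=cv2.imread("pics/top0.png");s=cv2.imread("pics/scene0.png")
a=cv2.resize(t[145:245,235:395],None,fx=5,fy=5,interpolation=cv2.INTER_CUBIC)
cv2.imwrite("pics/c1.png",a)
b=cv2.resize(t[205:285,115:205],(450,400),interpolation=cv2.INTER_CUBIC)
c=cv2.resize(s[145:215,335:425],(450,350),interpolation=cv2.INTER_CUBIC)
o=np.zeros((400,800,3),np.uint8);o[:,:400]=b[:,:400];o[:350,400:]=c[:,:400]
cv2.imwrite("pics/c2.png",o)
```

```text
(no output)
```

View pics/c1.png

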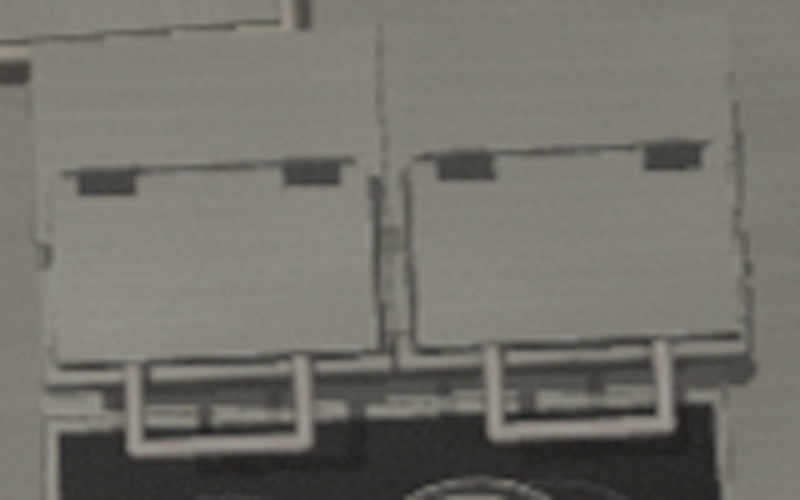

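View pics/c2.png

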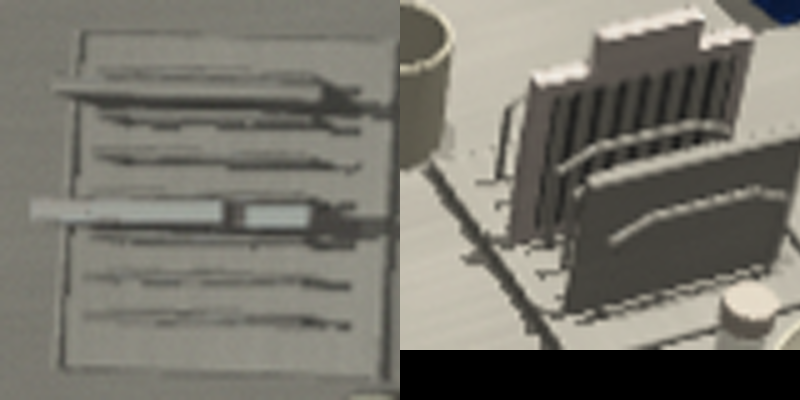

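```bash
cat >> h.py <<'E'
from scipy.spatial.transform import Rotation as Rn
def rel(pos,rpy,frm=None):
    "tool-frame offset mm and rotvec from (frm or measured) pose to target"
    if frm is None:
        o=bot.get_obs();frm=(o["eef_pos"],o["eef_rot"])
    R0=Rn.from_euler("xyz",frm[1],degrees=True);R1=Rn.from_euler("xyz",rpy,degrees=True)
    return np.round(R0.inv().apply(np.array(pos)-frm[0])*1000,1),np.round((R0.inv()*R1).as_rotvec(),3)
E
python3 - <<'E'
from h import *
np.set_printoptions(precision=4,suppress=True)
p=shot("top");s=shot("scene")
f=lambda c:np.array([235,145])+np.array(c)/5
L=[atz(p,f(c),.151) for c in((135,448),(305,440))];R=[atz(p,f(c),.151) for c in((495,433),(670,426))]
l,r=np.mean(L,0),np.mean(R,0)
print("handles",l,r,"yaw",[np.degrees(np.arctan2(a[0][0]-a[1][0],a[0][1]-a[1][1]))*-1 for a in(L,R)],"mids yaw",-np.degrees(np.arctan2(l[0]-r[0],l[1]-r[1])),np.linalg.norm(l-r))
print("tab top",tri([ray(p,(146.3,247.6)),ray(s,(385,149.4))]),atz(p,(146.3,247.6),.162))
print("body top ends",[atz(p,(115+c[0]/5,205+c[1]/5),.138) for c in((30,212),(310,216))])
print("lid",atz(p,(115+190/5,205+90/5),.11))
tgt=l+[0,0,.12];print(rel(tgt,[180,0,92.7]))
E
```

```text
handles [ 0.4805 -0.0365  0.151 ] [ 0.483  -0.2284  0.151 ] yaw [np.float64(1.1546173483104738), np.float64(0.7546416780754485)] mids yaw 0.7522009044645542 0.19195303900109661
tab top [0.4538 0.3154 0.161 ] [0.4526 0.3128 0.162 ]
body top ends [array([0.4565, 0.3878, 0.138 ]), array([0.4503, 0.2375, 0.138 ])]
lid [0.5232 0.3101 0.11  ]
(array([ 416.4, -332.4,   32.9]), array([-0.   , -0.   , -1.166]))
```

Call:
{"method": "carry_out", "body": {"steps": [{"angular":[0,0,-0.113],"offset":[0,0,0],"gripper":0.35},{"angular":[0,0,-0.113],"offset":[0,0,0],"gripper":0.35},{"angular":[0,0,-0.113],"offset":[0,0,0],"gripper":0.35},{"angular":[0,0,-0.113],"offset":[0,0,0],"gripper":0.35},{"angular":[0,0,-0.113],"offset":[0,0,0],"gripper":0.35},{"angular":[0,0,-0.113],"offset":[0,0,0],"gripper":0.35},{"angular":[0,0,-0.113],"offset":[0,0,0],"gripper":0.35},{"angular":[0,0,-0.113],"offset":[0,0,0],"gripper":0.35},{"angular":[0,0,-0.113],"offset":[0,0,0],"gripper":0.35},{"angular":[0,0,-0.113],"offset":[0,0,0],"gripper":0.35},{"angular":[0,0,0],"offset":[28.6,23.6,5],"gripper":0.35},{"angular":[0,0,0],"offset":[28.6,23.6,5],"gripper":0.35},{"angular":[0,0,0],"offset":[28.6,23.6,5],"gripper":0.35},{"angular":[0,0,0],"offset":[28.6,23.6,5],"gripper":0.35},{"angular":[0,0,0],"offset":[28.6,23.6,5],"gripper":0.35},{"angular":[0,0,0],"offset":[28.6,23.6,5],"gripper":0.35},{"angular":[0,0,0],"offset":[28.6,23.6,5],"gripper":0.35},{"angular":[0,0,0],"offset":[28.6,23.6,5],"gripper":0.35},{"angular":[0,0,0],"offset":[28.6,23.6,5],"gripper":0.35},{"angular":[0,0,0],"offset":[28.6,23.6,5],"gripper":0.35}], "force": 40}}

```text
clock: 3.07
eef_pos: [0.4847, -0.227, 0.2539]
eef_rot: [180.0, 0.0, 90.6]
ft_force: [0.4, 0.1, -0.2]
width: 0.03
gripper_force: 0.0
```

Call:
{"method": "carry_out", "body": {"steps": [{"angular":[0,0,0],"offset":[0,-1.5,16],"gripper":0.35},{"angular":[0,0,0],"offset":[0,0,16],"gripper":0.35},{"angular":[0,0,0],"offset":[0,0,14],"gripper":0.35},{"angular":[0,0,0],"offset":[0,0,0],"gripper":0.35},{"angular":[0,0,0],"offset":[0,0,0],"gripper":0},{"angular":[0,0,0],"offset":[0,0,0],"gripper":0},{"angular":[0,0,0],"offset":[0,0,0],"gripper":0},{"angular":[0,0,0],"offset":[0,0,0],"gripper":0},{"angular":[0,0,0],"offset":[0,0,0],"gripper":0}], "force": 40}}

```text
clock: 3.82
eef_pos: [0.4835, -0.2289, 0.2094]
eef_rot: [179.8, 0.0, 90.6]
ft_force: [12.1, 2.1, -3.4]
width: 0.0082
gripper_force: 39.1
```

Run:
```python
import numpy as np
a=np.radians(4.6+np.arange(0,115,6));q=149.5*np.c_[-np.cos(a),np.sin(a)]
print([(round(x,1),round(-z,1)) for x,z in np.diff(q,axis=0)])
```

```text
[(np.float64(2.1), np.float64(-15.5)), (np.float64(3.7), np.float64(-15.2)), (np.float64(5.2), np.float64(-14.7)), (np.float64(6.8), np.float64(-14.1)), (np.float64(8.2), np.float64(-13.3)), (np.float64(9.5), np.float64(-12.4)), (np.float64(10.8), np.float64(-11.3)), (np.float64(11.9), np.float64(-10.1)), (np.float64(12.9), np.float64(-8.8)), (np.float64(13.8), np.float64(-7.4)), (np.float64(14.5), np.float64(-6.0)), (np.float64(15.0), np.float64(-4.4)), (np.float64(15.4), np.float64(-2.8)), (np.float64(15.6), np.float64(-1.2)), (np.float64(15.6), np.float64(0.4)), (np.float64(15.5), np.float64(2.1)), (np.float64(15.2), np.float64(3.7)), (np.float64(14.7), np.float64(5.2)), (np.float64(14.1), np.float64(6.8))]
```

Call:
{"method": "carry_out", "body": {"steps": [{"angular":[0,0,0],"offset":[0,2.1,-15.5],"gripper":0},{"angular":[0,0,0],"offset":[0,3.7,-15.2],"gripper":0},{"angular":[0,0,0],"offset":[0,5.2,-14.7],"gripper":0},{"angular":[0,0,0],"offset":[0,6.8,-14.1],"gripper":0},{"angular":[0,0,0],"offset":[0,8.2,-13.3],"gripper":0},{"angular":[0,0,0],"offset":[0,9.5,-12.4],"gripper":0},{"angular":[0,0,0],"offset":[0,10.8,-11.3],"gripper":0}]}}

```text
clock: 4.4
eef_pos: [0.5302, -0.228, 0.3049]
eef_rot: [179.8, -0.0, 90.7]
ft_force: [24.6, -0.3, -30.0]
width: 0.0084
gripper_force: 38.8
```

Run:
```python
from h import *
s=shot("scene");cv2.imwrite("pics/s1.png",s["frame"]);o=bot.get_obs();print(o["ft_force"],o["moment"],o["eef_pos"],o["clock"])
```

```text
[ 18.49661111   3.63322521 -20.75211299] [ 0.54428724 -2.60129705  0.08873651] [ 0.53194946 -0.22797939  0.30650323] 4.45
```

View pics/s1.png

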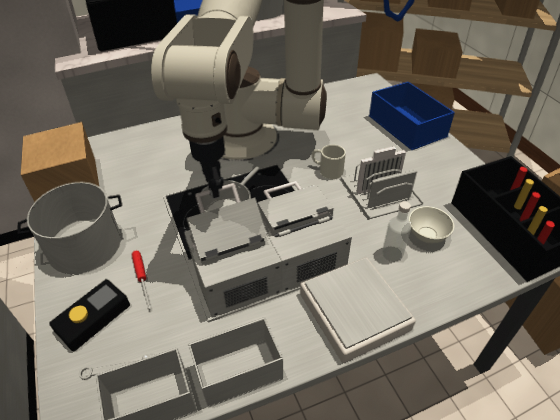

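Call:
{"method": "carry_out", "body": {"steps": [{"angular":[0,0,0],"offset":[0,2,2],"gripper":0},{"angular":[0,0,0],"offset":[0,0,0],"gripper":0}]}}

```text
clock: 4.62
eef_pos: [0.5303, -0.228, 0.304]
eef_rot: [-180.0, -0.0, 90.6]
ft_force: [-9.4, 4.8, 6.2]
width: 0.0084
gripper_force: 42.8
```

Call:
{"method": "carry_out", "body": {"steps": [{"angular":[0,0,0],"offset":[0,11.5,-10.6],"gripper":0},{"angular":[0,0,0],"offset":[0,12.9,-8.8],"gripper":0},{"angular":[0,0,0],"offset":[0,13.8,-7.4],"gripper":0},{"angular":[0,0,0],"offset":[0,7.2,-3.2],"gripper":0},{"angular":[0,0,0],"offset":[0,7.3,-2.8],"gripper":0}]}}

```text
clock: 5.03
eef_pos: [0.5836, -0.2272, 0.3377]
eef_rot: [179.9, 0.0, 90.6]
ft_force: [-5.0, 7.3, 7.6]
width: 0.0081
gripper_force: 41.7
```

Call:
{"method": "carry_out", "body": {"steps": [{"angular":[0,0,0],"offset":[0,15.0,-4.4],"gripper":0},{"angular":[0,0,0],"offset":[0,7.6,-1.7],"gripper":0},{"angular":[0,0,0],"offset":[0,7.7,-1.2],"gripper":0}]}}

```text
clock: 5.28
eef_pos: [0.614, -0.2269, 0.3444]
eef_rot: [179.9, -0.0, 90.6]
ft_force: [-4.1, 5.7, 4.9]
width: 0.0083
gripper_force: 41.8
```

Call:
{"method": "carry_out", "body": {"steps": [{"angular":[0,0,0],"offset":[0,15.6,-1.2],"gripper":0},{"angular":[0,0,0],"offset":[0,15.6,0.4],"gripper":0},{"angular":[0,0,0],"offset":[0,15.5,2.1],"gripper":0},{"angular":[0,0,0],"offset":[0,7.7,1.6],"gripper":0},{"angular":[0,0,0],"offset":[0,7.5,2.1],"gripper":0},{"angular":[0,0,0],"offset":[0,7.4,2.4],"gripper":0}]}}

```text
clock: 5.78
eef_pos: [0.6833, -0.2261, 0.3364]
eef_rot: [179.9, -0.0, 90.7]
ft_force: [-1.8, 5.3, 2.1]
width: 0.0085
gripper_force: 42.1
```

Call:
{"method": "carry_out", "body": {"steps": [{"angular":[0,0,0],"offset":[0,-7.4,-2.4],"gripper":0},{"angular":[0,0,0],"offset":[0,-7.5,-2.1],"gripper":0},{"angular":[0,0,0],"offset":[0,-7.5,-1.8],"gripper":0}]}}

```text
clock: 6.03
eef_pos: [0.6606, -0.2265, 0.3426]
eef_rot: [179.9, -0.0, 90.7]
ft_force: [2.8, 3.2, -2.8]
width: 0.0085
gripper_force: 41.7
```

Call:
{"method": "carry_out", "body": {"steps": [{"angular":[0,0,0],"offset":[0,7.5,1.8],"gripper":0},{"angular":[0,0,0],"offset":[0,7.5,2.1],"gripper":0},{"angular":[0,0,0],"offset":[0,7.4,2.4],"gripper":0},{"angular":[0,0,0],"offset":[0,7.4,2.8],"gripper":0},{"angular":[0,0,0],"offset":[0,0,0],"gripper":0},{"angular":[0,0,0],"offset":[0,0,0],"gripper":0.35},{"angular":[0,0,0],"offset":[0,0,0],"gripper":0.35},{"angular":[0,0,0],"offset":[0,0,0],"gripper":0.35},{"angular":[0,0,0],"offset":[0,0,-20],"gripper":0.35},{"angular":[0,0,0],"offset":[0,0,-20],"gripper":0.35},{"angular":[0,0,0],"offset":[0,-10,-10],"gripper":0.35},{"angular":[0,0,0],"offset":[24,-30,0],"gripper":0.35},{"angular":[0,0,0],"offset":[24,-30,0],"gripper":0.35},{"angular":[0,0,0],"offset":[24,-30,0],"gripper":0.35},{"angular":[0,0,0],"offset":[24,-30,0],"gripper":0.35},{"angular":[0,0,0],"offset":[24,-30,0],"gripper":0.35},{"angular":[0,0,0],"offset":[24,-30,0],"gripper":0.35},{"angular":[0,0,0],"offset":[24,-20,20],"gripper":0.35},{"angular":[0,0,0],"offset":[24,0,30],"gripper":0.35},{"angular":[0,0,0],"offset":[0,0,30],"gripper":0.35}]}}

```text
clock: 7.7
eef_pos: [0.4763, -0.034, 0.3025]
eef_rot: [179.8, 0.0, 90.7]
ft_force: [0.6, -1.1, -0.3]
width: 0.0304
gripper_force: 0.0
```

Run:
```python
from h import *
np.set_printoptions(precision=4,suppress=True)
p=shot("top");s=shot("scene");cv2.imwrite("pics/t2.png",p["frame"])
o=np.full((420,800,3),0,np.uint8)
o[:,:400]=cv2.resize(s["frame"][140:280,180:313],(400,420),interpolation=cv2.INTER_CUBIC)
o[:,400:]=cv2.resize(p["frame"][110:250,240:373],(400,420),interpolation=cv2.INTER_CUBIC)
cv2.imwrite("pics/v2.png",o)
for n,q in(("t",p),("s",s)):
  for l in("cover_a_handle","bay_a_hinge","bay_a_home"):
    print(n,l,[(np.round(m["xy"],1).tolist(),round(m["score"],2)) for m in cams.mark_of(q,l)[:3]])
print("left tgt",rel([.4835,-.0365,.2077],[180,0,90.6]),bot.get_obs()["eef_pos"])
```

```text
t cover_a_handle []
t bay_a_hinge [([309.2, 192.3], 0.63)]
t bay_a_home []
s cover_a_handle [([281.2, 189.6], 0.92)]
s bay_a_hinge [([305.3, 225.1], 0.72)]
s bay_a_home [([298.7, 232.0], 0.79), ([425.8, 232.3], 0.42)]
left tgt (array([ 0.9,  4.6, 96.1]), array([ 0.002,  0.   , -0.   ])) [ 0.4787 -0.0374  0.3038]
```

View pics/v2.png

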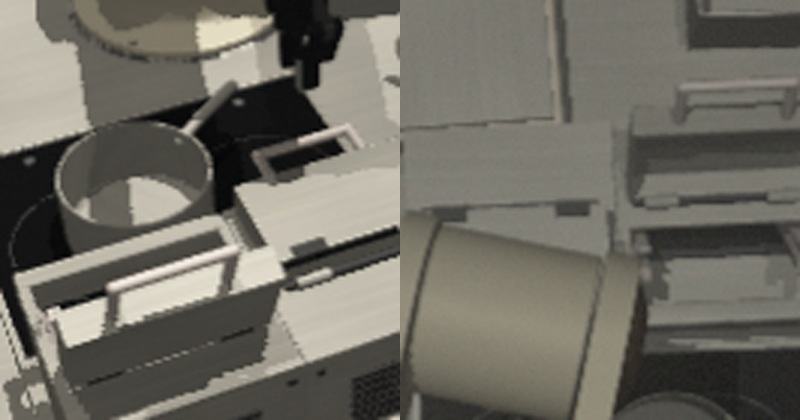

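Call:
{"method": "carry_out", "body": {"steps": [{"angular":[0,0,0],"offset":[0,2,20],"gripper":0.35},{"angular":[0,0,0],"offset":[0,0,20],"gripper":0.35},{"angular":[0,0,0],"offset":[0,0,20],"gripper":0.35},{"angular":[0,0,0],"offset":[0,0,20],"gripper":0.35},{"angular":[0,0,0],"offset":[0,0,16],"gripper":0.35},{"angular":[0,0,0],"offset":[0,0,0],"gripper":0.35},{"angular":[0,0,0],"offset":[0,0,0],"gripper":0},{"angular":[0,0,0],"offset":[0,0,0],"gripper":0},{"angular":[0,0,0],"offset":[0,0,0],"gripper":0},{"angular":[0,0,0],"offset":[0,0,0],"gripper":0},{"angular":[0,0,0],"offset":[0,0,0],"gripper":0}]}}

```text
clock: 9.02
eef_pos: [0.4803, -0.037, 0.2077]
eef_rot: [180.0, 0.0, 90.6]
ft_force: [-5.1, -1.7, -0.2]
width: 0.0083
gripper_force: 38.9
```

Call:
{"method": "carry_out", "body": {"steps": [{"angular":[0,0,0],"offset":[0,1.7,-15.5],"gripper":0},{"angular":[0,0,0],"offset":[0,3.7,-15.2],"gripper":0},{"angular":[0,0,0],"offset":[0,5.2,-14.7],"gripper":0},{"angular":[0,0,0],"offset":[0,6.8,-14.1],"gripper":0},{"angular":[0,0,0],"offset":[0,8.2,-13.3],"gripper":0},{"angular":[0,0,0],"offset":[0,4.7,-6.3],"gripper":0},{"angular":[0,0,0],"offset":[0,4.8,-6.1],"gripper":0}]}}

```text
clock: 9.6
eef_pos: [0.5144, -0.0364, 0.2935]
eef_rot: [-179.9, 0.0, 90.6]
ft_force: [-19.4, -1.0, 3.3]
width: 0.0085
gripper_force: 39.9
```

Call:
{"method": "carry_out", "body": {"steps": [{"angular":[0,0,0],"offset":[0,5.3,-5.7],"gripper":0},{"angular":[0,0,0],"offset":[0,5.5,-5.6],"gripper":0}]}}

```text
clock: 9.77
eef_pos: [0.5247, -0.0362, 0.305]
eef_rot: [-179.8, 0.0, 90.6]
ft_force: [-27.7, 0.7, 14.8]
width: 0.0082
gripper_force: 40.7
```

Call:
{"method": "carry_out", "body": {"steps": [{"angular":[0,0,0],"offset":[0,10.4,-11.7],"gripper":0},{"angular":[0,0,0],"offset":[0,12.7,-9],"gripper":0},{"angular":[0,0,0],"offset":[0,13.8,-7.4],"gripper":0},{"angular":[0,0,0],"offset":[0,7.2,-3.2],"gripper":0},{"angular":[0,0,0],"offset":[0,7.3,-2.8],"gripper":0}]}}

```text
clock: 10.18
eef_pos: [0.5774, -0.0354, 0.3399]
eef_rot: [179.9, -0.0, 90.6]
ft_force: [-13.4, 3.4, 13.2]
width: 0.0081
gripper_force: 41.9
```

Call:
{"method": "carry_out", "body": {"steps": [{"angular":[0,0,0],"offset":[0,15.0,-5.4],"gripper":0},{"angular":[0,0,0],"offset":[0,15.4,-2.8],"gripper":0},{"angular":[0,0,0],"offset":[0,15.6,-1.2],"gripper":0},{"angular":[0,0,0],"offset":[0,15.6,0.4],"gripper":0},{"angular":[0,0,0],"offset":[0,7.7,0.9],"gripper":0},{"angular":[0,0,0],"offset":[0,7.6,1.2],"gripper":0}]}}

```text
clock: 10.68
eef_pos: [0.6549, -0.0344, 0.3464]
eef_rot: [179.9, -0.0, 90.7]
ft_force: [-7.0, 4.9, 8.8]
width: 0.0082
gripper_force: 42.5
```

Call:
{"method": "carry_out", "body": {"steps": [{"angular":[0,0,0],"offset":[0,7.6,1.6],"gripper":0},{"angular":[0,0,0],"offset":[0,7.5,2.1],"gripper":0},{"angular":[0,0,0],"offset":[0,7.0,2.3],"gripper":0},{"angular":[0,0,0],"offset":[0,0,0],"gripper":0},{"angular":[0,0,0],"offset":[0,0,0],"gripper":0}]}}

```text
clock: 11.1
eef_pos: [0.6773, -0.034, 0.34]
eef_rot: [179.8, -0.0, 90.7]
ft_force: [5.5, 5.6, 1.7]
width: 0.0086
gripper_force: 42.5
```

Call:
{"method": "carry_out", "body": {"steps": [{"angular":[0,0,0],"offset":[0,-7.4,-2.4],"gripper":0},{"angular":[0,0,0],"offset":[0,-7.5,-2.1],"gripper":0},{"angular":[0,0,0],"offset":[0,-7.5,-1.8],"gripper":0}]}}

```text
clock: 11.35
eef_pos: [0.6546, -0.0344, 0.3461]
eef_rot: [179.8, -0.0, 90.7]
ft_force: [8.2, 4.5, -0.8]
width: 0.0079
gripper_force: 41.8
```

Call:
{"method": "carry_out", "body": {"steps": [{"angular":[0,0,0],"offset":[0,-15.5,-2.1],"gripper":0},{"angular":[0,0,0],"offset":[0,-15.6,-0.4],"gripper":0},{"angular":[0,0,0],"offset":[0,-15.6,1.2],"gripper":0},{"angular":[0,0,0],"offset":[0,-15.4,2.8],"gripper":0},{"angular":[0,0,0],"offset":[0,-15.0,4.4],"gripper":0},{"angular":[0,0,0],"offset":[0,-14.5,6.0],"gripper":0},{"angular":[0,0,0],"offset":[0,-13.8,7.4],"gripper":0},{"angular":[0,0,0],"offset":[0,0,0],"gripper":0}]}}

```text
clock: 12.02
eef_pos: [0.5471, -0.0362, 0.3266]
eef_rot: [179.9, 0.1, 90.6]
ft_force: [-9.5, -0.9, 2.8]
width: 0.008
gripper_force: 40.2
```

Call:
{"method": "carry_out", "body": {"steps": [{"angular":[0,0,0],"offset":[0,0,0],"gripper":0.3},{"angular":[0,0,0],"offset":[0,0,0],"gripper":0.3},{"angular":[0,0,0],"offset":[0,0,0],"gripper":0.3},{"angular":[0,0,0],"offset":[0,0,-10],"gripper":0.3},{"angular":[0,0,0],"offset":[0,0,-20],"gripper":0.4},{"angular":[0,0,0],"offset":[0,0,-20],"gripper":0.4}]}}

```text
clock: 12.52
eef_pos: [0.5488, -0.036, 0.3758]
eef_rot: [-179.9, -0.0, 90.6]
ft_force: [0.4, -0.2, 1.6]
width: 0.0339
gripper_force: 0.0
```

Run:
```python
from h import *
print(rel([.4535,.3128,.26],[180,0,87.6]),bot.get_obs()["eef_pos"],bot.get_obs()["joint_pos"])
```

```text
(array([349.8, -91.4, 116.1]), array([-0.001, -0.   ,  0.053])) [ 0.5488412  -0.03596733  0.37584591] [-1.17794844e+01  4.86106044e+00  7.83249842e+01  7.76090716e-03
  9.68705918e+01 -1.24114063e+01]
```

Call:
{"method": "carry_out", "body": {"steps": [{"angular":[0,0,0.053],"offset":[0,-9,0],"gripper":0.5},{"angular":[0,0,0],"offset":[35,-8,5],"gripper":0.5},{"angular":[0,0,0],"offset":[35,-8,5],"gripper":0.5},{"angular":[0,0,0],"offset":[35,-8,10],"gripper":0.5},{"angular":[0,0,0],"offset":[35,-8,10],"gripper":0.5},{"angular":[0,0,0],"offset":[35,-8,10],"gripper":0.5},{"angular":[0,0,0],"offset":[35,-8,10],"gripper":0.5},{"angular":[0,0,0],"offset":[35,-8,10],"gripper":0.5},{"angular":[0,0,0],"offset":[35,-8,15],"gripper":0.5},{"angular":[0,0,0],"offset":[35,-8,15],"gripper":0.5},{"angular":[0,0,0],"offset":[35,0,15],"gripper":0.5},{"angular":[0,0,0],"offset":[0,0,0],"gripper":0.5}]}}

```text
clock: 13.52
eef_pos: [0.4814, 0.3213, 0.2674]
eef_rot: [-179.8, 0.0, 87.8]
ft_force: [-0.3, -0.9, -0.3]
width: 0.0424
gripper_force: 0.0
```

Run:
```python
from h import *
s=shot("scene");p=shot("top");o=bot.get_obs();print(o["eef_pos"],o["eef_rot"],rel([.4535,.3128,.21],[180,0,87.6]))
a=proj(s,[o["eef_pos"]+[0,0,-.073],[.4535,.313,.162]]);print(a)
im=np.zeros((480,800,3),np.uint8)
im[:,:480]=cv2.resize(s["frame"][110:215,340:445],(480,480),interpolation=cv2.INTER_CUBIC)
im[:,480:]=cv2.resize(s["frame"][150:270,200:280],(320,480),interpolation=cv2.INTER_CUBIC)
cv2.imwrite("pics/v3.png",im);cv2.imwrite("pics/t3.png",p["frame"]);cv2.imwrite("pics/s3.png",s["frame"])
for n,q in(("t",p),("s",s)):
  for l in("cover_a_handle","bay_a_hinge","bay_a_home","filter_mid"):
    print(n,l,[(np.round(m["xy"],1).tolist(),round(m["score"],2)) for m in cams.mark_of(q,l)[:3]])
```

```text
[0.48236995 0.31775863 0.26968138] [-1.79935718e+02  3.36706553e-02  8.77221518e+01] (array([ -6.1, -28.6,  59.7]), array([-0.001,  0.001,  0.002]))
[[391.96009738 144.88702553]
 [383.50076751 149.41501252]]
t cover_a_handle [([277.1, 201.7], 0.86), ([351.2, 138.3], 0.58)]
t bay_a_hinge [([275.7, 176.6], 0.92)]
t bay_a_home [([280.0, 192.9], 0.83)]
t filter_mid [([154.2, 246.8], 0.49), ([352.7, 140.4], 0.37)]
s cover_a_handle [([291.5, 171.0], 0.81)]
s bay_a_hinge [([302.2, 223.4], 0.71)]
s bay_a_home []
s filter_mid [([380.7, 171.0], 0.92), ([226.8, 213.2], 0.45)]
```

View pics/v3.png

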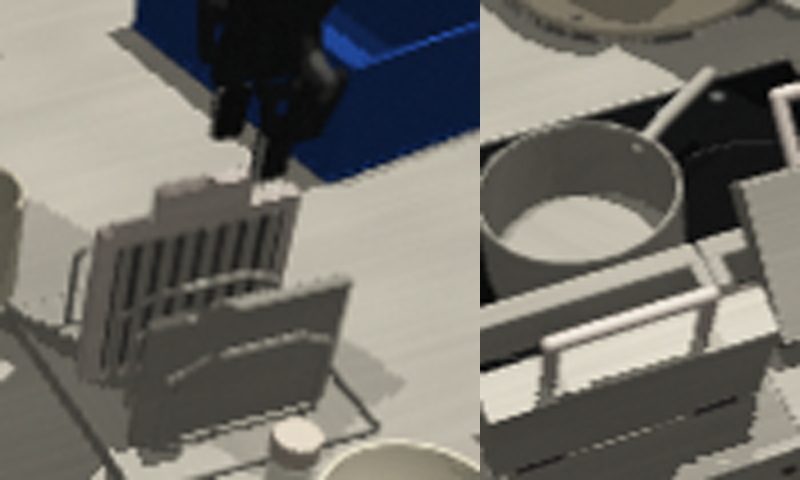

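Call:
{"method": "carry_out", "body": {"steps": [{"angular":[0,0,0],"offset":[-3.8,-14.1,0],"gripper":0.5},{"angular":[0,0,0],"offset":[0,-14.1,0],"gripper":0.5},{"angular":[0,0,0],"offset":[0,0,0],"gripper":0.5},{"angular":[0,0,0],"offset":[0,0,15],"gripper":0.5},{"angular":[0,0,0],"offset":[0,0,15],"gripper":0.5},{"angular":[0,0,0],"offset":[0,0,14],"gripper":0.5},{"angular":[0,0,0],"offset":[0,0,14.5],"gripper":0.5},{"angular":[0,0,0],"offset":[0,0,0],"gripper":0.5}]}}

```text
clock: 14.68
eef_pos: [0.4538, 0.3134, 0.2089]
eef_rot: [-179.8, 0.1, 87.6]
ft_force: [-0.1, 0.1, -0.8]
width: 0.0428
gripper_force: 0.0
```

Call:
{"method": "carry_out", "body": {"steps": [{"angular":[0,0,0],"offset":[0,0,0],"gripper":0},{"angular":[0,0,0],"offset":[0,0,0],"gripper":0},{"angular":[0,0,0],"offset":[0,0,0],"gripper":0},{"angular":[0,0,0],"offset":[0,0,0],"gripper":0},{"angular":[0,0,0],"offset":[0,0,0],"gripper":0},{"angular":[0,0,0],"offset":[0,0,0],"gripper":0}], "force": 60}}

```text
clock: 15.18
eef_pos: [0.4546, 0.3142, 0.2126]
eef_rot: [179.9, -0.1, 87.6]
ft_force: [-0.1, 0.3, 6.8]
width: 0.011
gripper_force: 60.4
```

Call:
{"method": "carry_out", "body": {"steps": [{"angular":[0,0,0],"offset":[0,0,-10],"gripper":0},{"angular":[0,0,0],"offset":[0,0,-15],"gripper":0},{"angular":[0,0,0],"offset":[0,0,-20],"gripper":0},{"angular":[0,0,0],"offset":[0,0,-20],"gripper":0},{"angular":[0,0,0],"offset":[0,0,-20],"gripper":0},{"angular":[0,0,0],"offset":[0,0,-20],"gripper":0},{"angular":[0,0,0],"offset":[0,0,-20],"gripper":0},{"angular":[0,0,0],"offset":[0,0,-10],"gripper":0},{"angular":[0,0,0],"offset":[0,0,0],"gripper":0}]}}

```text
clock: 15.93
eef_pos: [0.4544, 0.3141, 0.349]
eef_rot: [179.8, -0.1, 87.6]
ft_force: [1.5, -0.3, -3.0]
width: 0.0109
gripper_force: 59.1
```

Run:
```python
from h import *
np.set_printoptions(precision=4,suppress=True)
s=shot("scene");p=shot("top");o=bot.get_obs();print(o["eef_pos"],o["eef_rot"],o["ft_force"])
cv2.imwrite("pics/s4.png",s["frame"]);cv2.imwrite("pics/t4.png",p["frame"])
im=np.zeros((600,800,3),np.uint8)
t=p["frame"]
im[:,:]=cv2.resize(t[150:225,300:400],(800,600),interpolation=cv2.INTER_CUBIC)
im=cv2.convertScaleAbs(im,alpha=1.8)
cv2.imwrite("pics/v4.png",im)
print("home left ray z.089",atz(p,(280,192.9),.089))
for n,q in(("t",p),("s",s)):
  for l in("bay_a_hinge","bay_a_home","filter_mid"):
    print(n,l,[(np.round(m["xy"],1).tolist(),round(m["score"],2),atz(q,m["xy"],.089)) for m in cams.mark_of(q,l)[:3]])
  print([(m["bbox"],round(m["score"],2)) for m in cams.spot_in(q,"filter_mid")])
```

```text
[0.4541 0.314  0.3458] [-179.9781    0.0077   87.5944] [-0.4132  0.2604 -2.5973]
home left ray z.089 [ 0.6009 -0.0414  0.089 ]
t bay_a_hinge [([277.2, 176.1], 0.83, array([ 0.6491, -0.0347,  0.089 ]))]
t bay_a_home [([165.0, 245.0], 0.65, array([0.4631, 0.2823, 0.089 ])), ([345.3, 188.5], 0.61, array([ 0.6082, -0.2248,  0.089 ])), ([279.0, 192.5], 0.57, array([ 0.6021, -0.0386,  0.089 ]))]
t filter_mid [([140.9, 246.5], 0.69, array([0.4607, 0.3495, 0.089 ])), ([194.6, 299.2], 0.31, array([0.312 , 0.2006, 0.089 ])), ([352.3, 138.7], 0.27, array([ 0.7508, -0.2505,  0.089 ]))]
[([132.3, 242.5, 45.4, 7.7], 0.5)]
s bay_a_hinge [([302.6, 225.7], 0.88, array([ 0.5833, -0.0113,  0.089 ])), ([290.3, 169.9], 0.48, array([0.3516, 0.0528, 0.089 ]))]
s bay_a_home []
s filter_mid [([385.0, 133.8], 0.86, array([0.2981, 0.43  , 0.089 ]))]
[([358.9, 108.4, 54.1, 54.3], 0.89)]
```

View pics/v4.png

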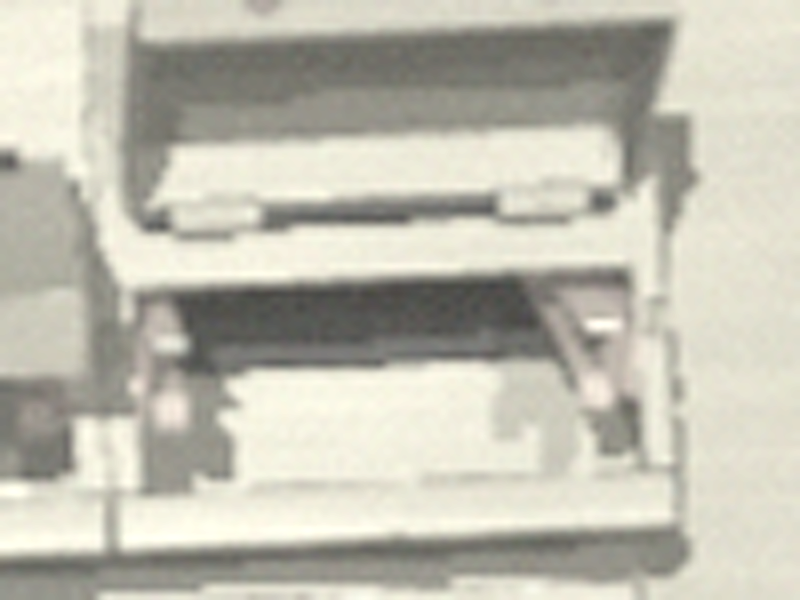

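Run:
```python
from h import *
np.set_printoptions(precision=4,suppress=True)
p=shot("top")
f=lambda c:np.array([300,150])+np.array(c)/8
for n,c in dict(slotL=(170,376),slotR=(602,355),mouthF=(400,482),mouthR=(400,282),mL=(140,390),mR=(638,370)).items(): print(n,atz(p,f(c),.135))
print(atz(p,(351.6,230.8),.151))
for n,c in dict(hingeL=(215,218),hingeR=(545,200)).items(): print(n,atz(p,f(c),.145))
h=np.array([.606,-.2275,.089]);t=h+.2776*np.array([-.5,0,.866]);print(t,rel(t,[180,0,90.8]))
```

```text
slotL [ 0.5785 -0.153   0.135 ]
slotR [ 0.5816 -0.2988  0.135 ]
mouthF [ 0.5403 -0.229   0.135 ]
mouthR [ 0.6085 -0.2319  0.135 ]
mL [ 0.574  -0.1427  0.135 ]
mR [ 0.5761 -0.3107  0.135 ]
[ 0.4833 -0.2287  0.151 ]
hingeL [ 0.6303 -0.1693  0.145 ]
hingeR [ 0.6332 -0.2803  0.145 ]
[ 0.4672 -0.2275  0.3294] (array([-540.5,   35.8,   16.7]), array([-0.   ,  0.   , -0.056]))
```

Call:
{"method": "carry_out", "body": {"steps": [{"angular":[0,0,-0.056],"offset":[0,0,-14],"gripper":0},{"angular":[0,0,0],"offset":[-20,0,0],"gripper":0},{"angular":[0,0,0],"offset":[-36,0.4,0],"gripper":0},{"angular":[0,0,0],"offset":[-36,0.4,0],"gripper":0},{"angular":[0,0,0],"offset":[-36,0.4,0],"gripper":0},{"angular":[0,0,0],"offset":[-36,0.4,0],"gripper":0},{"angular":[0,0,0],"offset":[-36,0.4,0],"gripper":0},{"angular":[0,0,0],"offset":[-36,0.4,0],"gripper":0},{"angular":[0,0,0],"offset":[-36,0.4,0],"gripper":0},{"angular":[0,0,0],"offset":[-36,0.4,0],"gripper":0},{"angular":[0,0,0],"offset":[-36,0.4,0],"gripper":0},{"angular":[0,0,0],"offset":[-36,0.4,0],"gripper":0},{"angular":[0,0,0],"offset":[-36,0.4,0],"gripper":0},{"angular":[0,0,0],"offset":[-36,0.4,0],"gripper":0},{"angular":[0,0,0],"offset":[-36,0.4,0],"gripper":0},{"angular":[0,0,0],"offset":[-36,0.4,0],"gripper":0},{"angular":[0,0,0],"offset":[-17,0,0],"gripper":0},{"angular":[0,0,0],"offset":[0,0,0],"gripper":0}]}}

```text
clock: 17.98
eef_pos: [0.467, -0.2302, 0.3595]
eef_rot: [-179.9, 0.0, 90.6]
ft_force: [0.5, 0.4, -3.4]
width: 0.0107
gripper_force: 59.0
```

Call:
{"method": "carry_out", "body": {"steps": [{"angular":[-0.075,0,0],"offset":[0,0,0],"gripper":0},{"angular":[-0.075,0,0],"offset":[0,0,0],"gripper":0},{"angular":[-0.075,0,0],"offset":[0,0,0],"gripper":0},{"angular":[-0.075,0,0],"offset":[0,0,0],"gripper":0},{"angular":[-0.075,0,0],"offset":[0,0,0],"gripper":0},{"angular":[-0.075,0,0],"offset":[0,0,0],"gripper":0},{"angular":[-0.0736,0,0],"offset":[0,0,0],"gripper":0},{"angular":[0,0,0],"offset":[0,0,0],"gripper":0},{"angular":[0,0,0],"offset":[0,0,0],"gripper":0}]}}

```text
clock: 18.73
eef_pos: [0.4667, -0.2266, 0.3603]
eef_rot: [150.1, -0.0, 90.8]
ft_force: [-0.6, 0.5, -2.6]
width: 0.0107
gripper_force: 59.0
```

```bash
cat > t.py <<'E'
from h import *
np.set_printoptions(precision=4,suppress=True)
s=shot("scene");p=shot("top");cv2.imwrite("pics/s5.png",s["frame"]);cv2.imwrite("pics/t5.png",p["frame"])
o=bot.get_obs();R=Rn.from_euler("xyz",o["eef_rot"],degrees=True).as_matrix();print(o["eef_pos"],o["eef_rot"],o["ft_force"])
print("tool x,z",R[:,0],R[:,2]);m=o["eef_pos"]+R[:,2]*.1276
c,si=np.cos(np.radians(.8)),np.sin(np.radians(.8))
B=np.array([[c,-si,0],[si,c,0],[0,0,1]])@Rn.from_euler("y",-30,degrees=True).as_matrix()
print("in home frame mm",B.T@(m-[.6063,-.227,.089])*1000)
d=R.T@B;print("rotvec to go",Rn.from_matrix(R.T@B@np.diag([1,-1,-1.])@np.array([[0,1,0],[-1,0,0],[0,0,1]])).as_rotvec())
T=lambda y,z:m+R@np.array([y,0,-z])
cor=[T(.075,.053),T(-.075,.053),T(.075,-.077),T(-.075,-.077),m]
for n,q in(("s",s),("t",p)):
    print(n,proj(q,cor).round(1).tolist(),[(k["xy"],k["score"]) for k in cams.mark_of(q,"filter_mid")[:2]],[(k["bbox"],k["score"]) for k in cams.spot_in(q,"filter_mid")[:1]])
im=np.zeros((600,800,3),np.uint8)
for x,q,(a,b) in((0,s,(175,130)),(400,p,(320,160))):
    f=q["frame"].copy()
    im[:480,x:x+400]=cv2.resize(f[b:b+120,a:a+100],(400,480),interpolation=cv2.INTER_CUBIC)
    for X in proj(q,cor): cv2.circle(im,(int(x+(X[0]-a)*4),int((X[1]-b)*4)),3,(0,0,255),1)
cv2.imwrite("pics/v5.png",cv2.convertScaleAbs(im,alpha=1.5))
E
python3 t.py
```

```text
[ 0.4674 -0.2267  0.3605] [150.127    0.0001  90.8144] [-0.8178  0.3138 -2.8638]
tool x,z [-0.0142  0.9999 -0.    ] [ 0.498   0.0071 -0.8671]
in home frame mm [ 15.1956   2.2116 176.9721]
rotvec to go [-0.0022 -0.0001  0.0002]
s [[238.4, 160.9], [177.9, 177.2], [250.3, 211.3], [192.1, 228.8], [214.0, 190.0]] [([210.9, 190.3], 0.7), ([390.8, 203.6], 0.31)] [([176.9, 153.8, 74.4, 75.6], 0.86)]
t [[326.6, 217.5], [390.6, 214.9], [321.7, 198.0], [379.5, 195.5], [355.1, 207.8]] [([357.7, 208.2], 0.67), ([278.4, 192.5], 0.66)] [([322.6, 193.8, 67.9, 29.2], 0.57)]
```

View pics/v5.png

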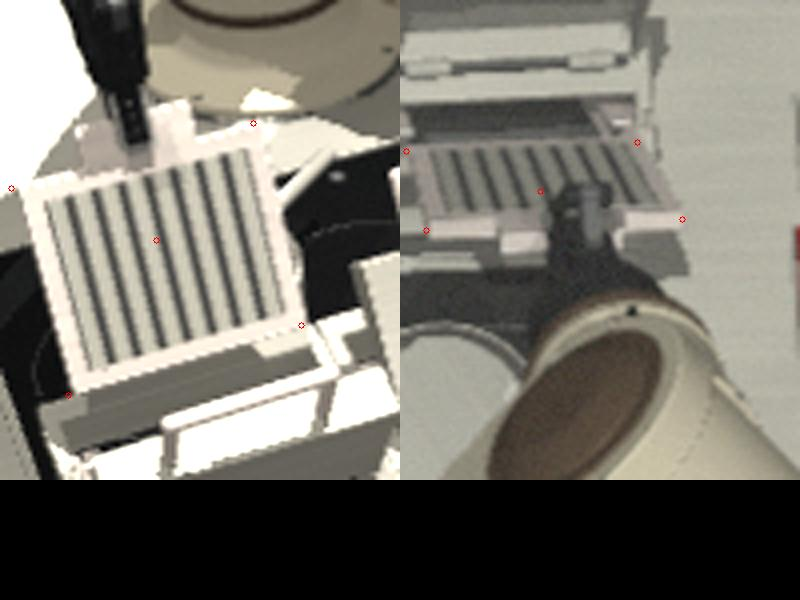

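Call:
{"method": "carry_out", "body": {"steps": [{"angular":[0,0,0],"offset":[-2,-8,0],"gripper":0},{"angular":[0,0,0],"offset":[0,-7.2,0],"gripper":0},{"angular":[0,0,0],"offset":[0,0,10],"gripper":0},{"angular":[0,0,0],"offset":[0,0,10],"gripper":0},{"angular":[0,0,0],"offset":[0,0,10],"gripper":0},{"angular":[0,0,0],"offset":[0,0,5],"gripper":0},{"angular":[0,0,0],"offset":[0,0,0],"gripper":0},{"angular":[0,0,0],"offset":[0,0,0],"gripper":0}]}}

```text
clock: 19.7
eef_pos: [0.4719, -0.2286, 0.322]
eef_rot: [150.0, -0.0, 90.8]
ft_force: [-0.9, -0.5, -2.2]
width: 0.0109
gripper_force: 59.1
```

```bash
python3 t.py | head -4
```

```text
[ 0.4718 -0.2288  0.3227] [149.9871   0.0103  90.8182] [ 0.2329 -0.8992 -2.4197]
tool x,z [-0.0143  0.9999 -0.0002] [ 0.5001  0.007  -0.8659]
in home frame mm [  0.4013   0.093  142.0524]
rotvec to go [ 0.0002 -0.      0.0004]
```

Aligned; start sliding in slowly, checking force.

Call:
{"method": "carry_out", "body": {"steps": [{"angular":[0,0,0],"offset":[0,0,5],"gripper":0},{"angular":[0,0,0],"offset":[0,0,5],"gripper":0},{"angular":[0,0,0],"offset":[0,0,4],"gripper":0},{"angular":[0,0,0],"offset":[0,0,4],"gripper":0},{"angular":[0,0,0],"offset":[0,0,4],"gripper":0},{"angular":[0,0,0],"offset":[0,0,0],"gripper":0}]}}

```text
clock: 20.5
eef_pos: [0.4828, -0.2283, 0.3023]
eef_rot: [150.1, -0.1, 90.8]
ft_force: [-0.5, 1.1, -2.9]
width: 0.0111
gripper_force: 59.0
```

Call:
{"method": "carry_out", "body": {"steps": [{"angular":[0,0,0],"offset":[0,0,6],"gripper":0},{"angular":[0,0,0],"offset":[0,0,6],"gripper":0},{"angular":[0,0,0],"offset":[0,0,6],"gripper":0},{"angular":[0,0,0],"offset":[0,0,6],"gripper":0},{"angular":[0,0,0],"offset":[0,0,6],"gripper":0},{"angular":[0,0,0],"offset":[0,0,0],"gripper":0}]}}

```text
clock: 21.0
eef_pos: [0.4977, -0.228, 0.2758]
eef_rot: [150.1, -0.1, 90.8]
ft_force: [0.3, 2.6, -6.6]
width: 0.011
gripper_force: 58.7
```

Call:
{"method": "carry_out", "body": {"steps": [{"angular":[0,0,0],"offset":[0,0,6],"gripper":0},{"angular":[0,0,0],"offset":[0,0,6],"gripper":0},{"angular":[0,0,0],"offset":[0,0,6],"gripper":0},{"angular":[0,0,0],"offset":[0,0,6],"gripper":0},{"angular":[0,0,0],"offset":[0,0,6],"gripper":0},{"angular":[0,0,0],"offset":[0,0,6],"gripper":0},{"angular":[0,0,0],"offset":[0,0,0],"gripper":0}]}}

```text
clock: 21.58
eef_pos: [0.5156, -0.2277, 0.2448]
eef_rot: [150.1, -0.1, 90.8]
ft_force: [-0.3, 3.7, -8.5]
width: 0.0104
gripper_force: 58.6
```

Call:
{"method": "carry_out", "body": {"steps": [{"angular":[0,0,0],"offset":[0,0,6],"gripper":0},{"angular":[0,0,0],"offset":[0,0,6],"gripper":0},{"angular":[0,0,0],"offset":[0,0,6],"gripper":0},{"angular":[0,0,0],"offset":[0,0,6],"gripper":0},{"angular":[0,0,0],"offset":[0,0,6],"gripper":0},{"angular":[0,0,0],"offset":[0,0,6],"gripper":0},{"angular":[0,0,0],"offset":[0,0,6],"gripper":0},{"angular":[0,0,0],"offset":[0,0,0],"gripper":0}]}}

```text
clock: 22.25
eef_pos: [0.5363, -0.2271, 0.2082]
eef_rot: [150.1, -0.1, 90.9]
ft_force: [-1.1, 4.5, -12.2]
width: 0.0112
gripper_force: 58.4
```

```bash
python3 t.py | head -4
```

```text
[ 0.5362 -0.2272  0.2084] [150.1442  -0.1122  90.8547] [ -1.5368   4.3822 -12.633 ]
tool x,z [-0.0149  0.9999  0.002 ] [ 0.4977  0.0091 -0.8673]
in home frame mm [-1.3031  1.0795 10.8498]
rotvec to go [-0.0025 -0.0022 -0.0001]
```

Call:
{"method": "carry_out", "body": {"steps": [{"angular":[0,0,0],"offset":[0,0,3],"gripper":0},{"angular":[0,0,0],"offset":[0,0,3],"gripper":0},{"angular":[0,0,0],"offset":[0,0,2],"gripper":0},{"angular":[0,0,0],"offset":[0,0,1],"gripper":0},{"angular":[0,0,0],"offset":[0,0,0],"gripper":0}]}}

```text
clock: 22.97
eef_pos: [0.5405, -0.227, 0.2012]
eef_rot: [150.1, -0.1, 90.9]
ft_force: [-11.6, 8.5, -2.4]
width: 0.0105
gripper_force: 60.5
```

Call:
{"method": "carry_out", "body": {"steps": [{"angular":[0,0,0],"offset":[0,0,1],"gripper":0},{"angular":[0,0,0],"offset":[0,0,1],"gripper":0},{"angular":[0,0,0],"offset":[0,0,0],"gripper":0}]}}

```text
clock: 23.22
eef_pos: [0.5408, -0.2272, 0.2009]
eef_rot: [150.2, -0.0, 90.9]
ft_force: [-44.7, 12.7, 26.0]
width: 0.0106
gripper_force: 66.3
```

Call:
{"method": "carry_out", "body": {"steps": [{"angular":[0,0,0],"offset":[0,-1,-1],"gripper":0},{"angular":[0,0,0],"offset":[0,0,0],"gripper":0},{"angular":[0,0,0],"offset":[0,0,0],"gripper":0.3},{"angular":[0,0,0],"offset":[0,0,0],"gripper":0.3},{"angular":[0,0,0],"offset":[0,0,0],"gripper":0.3},{"angular":[0,0,0],"offset":[0,0,0],"gripper":0.3}]}}

```text
clock: 23.72
eef_pos: [0.5411, -0.2281, 0.2011]
eef_rot: [149.9, 0.0, 90.8]
ft_force: [-1.1, 0.4, -0.3]
width: 0.0254
gripper_force: 0.0
```

Call:
{"method": "carry_out", "body": {"steps": [{"angular":[0,0,0],"offset":[0,0,-10],"gripper":0.3},{"angular":[0,0,0],"offset":[0,0,-15],"gripper":0.3},{"angular":[0,0,0],"offset":[0,0,-20],"gripper":0.3},{"angular":[0,0,0],"offset":[0,0,-20],"gripper":0},{"angular":[0,0,0],"offset":[0,0,-20],"gripper":0},{"angular":[0,0,0],"offset":[0,0,0],"gripper":0}]}}

```text
clock: 24.22
eef_pos: [0.4977, -0.229, 0.2787]
eef_rot: [149.8, 0.2, 90.8]
ft_force: [0.7, 0.4, 0.9]
width: 0.0003
gripper_force: 0.0
```

Run:
```python
from h import *
np.set_printoptions(precision=4,suppress=True)
o=bot.get_obs();print(o["eef_pos"],o["eef_rot"],o["ft_force"])
s=shot("scene");p=shot("top");im=np.zeros((600,800,3),np.uint8)
im[:,:400]=cv2.resize(s["frame"][130:280,180:280],(400,600),interpolation=cv2.INTER_CUBIC)
im[:,400:]=cv2.resize(p["frame"][115:235,320:400],(400,600),interpolation=cv2.INTER_CUBIC)
cv2.imwrite("pics/v6.png",cv2.convertScaleAbs(im,alpha=1.5))
h=np.array([.6063,-.227,.089]);z=np.array([-.5,0,.866])
print("tab top ends pred (crop px)",[((proj(p,[h+z*.077+np.array([0,y,0])])[0]-[320,115])*5+[400,0]).round().tolist() for y in(.035,-.035)])
print([(k["xy"],k["score"]) for k in cams.mark_of(p,"filter_mid")[:2]],proj(p,[h]))
```

```text
[ 0.4977 -0.229   0.2787] [149.7729   0.2052  90.7649] [0.7262 0.3571 0.9328]
tab top ends pred (crop px) [[483.0, 422.0], [615.0, 418.0]]
[([345.0, 188.7], 0.55)] [[346.0991 189.1312]]
```

View pics/v6.png

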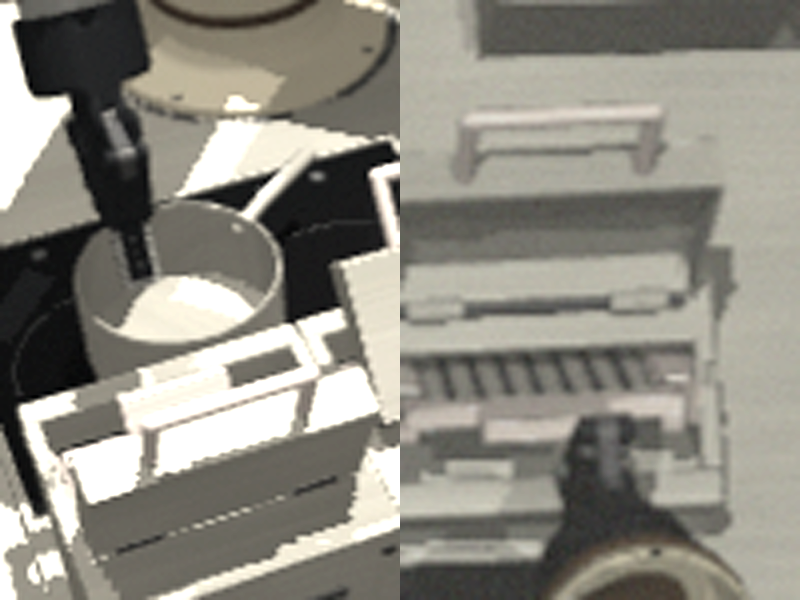

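Call:
{"method": "carry_out", "body": {"steps": [{"angular":[0,0,0],"offset":[0,15,-26],"gripper":0},{"angular":[0,0,0],"offset":[0,15,-26],"gripper":0},{"angular":[0,0,0],"offset":[0,15,-26],"gripper":0.35},{"angular":[0,0,0],"offset":[0,15,-26],"gripper":0.35},{"angular":[0.0754,0,0],"offset":[0,0,0],"gripper":0.35},{"angular":[0.0754,0,0],"offset":[0,0,0],"gripper":0.35},{"angular":[0.0754,0,0],"offset":[0,0,0],"gripper":0.35},{"angular":[0.0754,0,0],"offset":[0,0,0],"gripper":0.35},{"angular":[0.0754,0,0],"offset":[0,0,0],"gripper":0.35},{"angular":[0.0754,0,0],"offset":[0,0,0],"gripper":0.35},{"angular":[0.0754,0,0],"offset":[0,0,0],"gripper":0.35},{"angular":[0,0,0],"offset":[0,33,0],"gripper":0.35},{"angular":[0,0,0],"offset":[0,33,0],"gripper":0.35},{"angular":[0,0,0],"offset":[0,33,0],"gripper":0.35},{"angular":[0,0,0],"offset":[0,33,0],"gripper":0.35},{"angular":[0,0,0],"offset":[0,33,0],"gripper":0.35},{"angular":[0,0,0],"offset":[0,33,0],"gripper":0.35},{"angular":[0,0,0],"offset":[0,0,0],"gripper":0.35},{"angular":[0,0,0],"offset":[0,0,0],"gripper":0.35}]}}

```text
clock: 25.95
eef_pos: [0.6981, -0.2254, 0.3896]
eef_rot: [-179.5, -0.1, 90.9]
ft_force: [-0.8, -0.8, -0.2]
width: 0.0299
gripper_force: 0.0
```

Run:
```python
from h import *
print(rel([.6985,-.2275,.329],[180,0,90.7]),bot.get_obs()["eef_pos"],bot.get_obs()["eef_rot"])
p=shot("scene")
print([(k["xy"],k["score"]) for k in cams.mark_of(p,"cover_a_handle")[:3]],proj(p,[[.6985,-.2285,.273]]))
```

```text
(array([-2.2,  0.9, 60.6]), array([-0.008, -0.002,  0.003])) [ 0.69806368 -0.22540112  0.38960599] [-1.79516548e+02 -1.19712982e-01  9.08775180e+01]
[([292.3, 171.1], 0.85)] [[233.79022917 230.76267221]]
```

Call:
{"method": "carry_out", "body": {"steps": [{"angular":[-0.008,0,0],"offset":[0,1,20],"gripper":0.35},{"angular":[0,0,0],"offset":[0,0,20],"gripper":0.35},{"angular":[0,0,0],"offset":[0,0,20],"gripper":0.35},{"angular":[0,0,0],"offset":[0,0,0],"gripper":0.35},{"angular":[0,0,0],"offset":[0,0,0],"gripper":0},{"angular":[0,0,0],"offset":[0,0,0],"gripper":0},{"angular":[0,0,0],"offset":[0,0,0],"gripper":0},{"angular":[0,0,0],"offset":[0,0,0],"gripper":0},{"angular":[0,0,0],"offset":[0,0,0],"gripper":0}], "force": 40}}

```text
clock: 26.8
eef_pos: [0.6976, -0.2257, 0.3352]
eef_rot: [179.6, 0.1, 90.8]
ft_force: [4.5, 0.0, 6.4]
width: 0.0082
gripper_force: 39.9
```

Call:
{"method": "carry_out", "body": {"steps": [{"angular":[0,0,0],"offset":[0,-8.8,-4.0],"gripper":0},{"angular":[0,0,0],"offset":[0,-14.7,-5.2],"gripper":0},{"angular":[0,0,0],"offset":[0,-15.2,-3.7],"gripper":0},{"angular":[0,0,0],"offset":[0,-15.5,-2.1],"gripper":0},{"angular":[0,0,0],"offset":[0,-15.6,-0.4],"gripper":0},{"angular":[0,0,0],"offset":[0,-15.6,1.2],"gripper":0},{"angular":[0,0,0],"offset":[0,0,0],"gripper":0}]}}

```text
clock: 27.38
eef_pos: [0.6102, -0.2272, 0.3486]
eef_rot: [179.7, 0.1, 90.8]
ft_force: [1.1, -2.0, 2.4]
width: 0.0084
gripper_force: 41.1
```

Call:
{"method": "carry_out", "body": {"steps": [{"angular":[0,0,0],"offset":[0,-15.4,2.8],"gripper":0},{"angular":[0,0,0],"offset":[0,-15.0,4.4],"gripper":0},{"angular":[0,0,0],"offset":[0,-14.5,6.0],"gripper":0},{"angular":[0,0,0],"offset":[0,-13.8,7.4],"gripper":0},{"angular":[0,0,0],"offset":[0,-12.9,8.8],"gripper":0},{"angular":[0,0,0],"offset":[0,-11.9,10.1],"gripper":0},{"angular":[0,0,0],"offset":[0,0,0],"gripper":0}]}}

```text
clock: 27.97
eef_pos: [0.5271, -0.2284, 0.3069]
eef_rot: [179.9, 0.0, 90.8]
ft_force: [-4.2, -3.4, 2.4]
width: 0.0081
gripper_force: 40.8
```

Call:
{"method": "carry_out", "body": {"steps": [{"angular":[0,0,0],"offset":[0,-10.4,11.5],"gripper":0},{"angular":[0,0,0],"offset":[0,-9.2,12.5],"gripper":0},{"angular":[0,0,0],"offset":[0,-8.0,13.4],"gripper":0},{"angular":[0,0,0],"offset":[0,-6.5,14.2],"gripper":0},{"angular":[0,0,0],"offset":[0,-5.0,14.8],"gripper":0},{"angular":[0,0,0],"offset":[0,-3.4,15.2],"gripper":0},{"angular":[0,0,0],"offset":[0,-1.2,9],"gripper":0},{"angular":[0,0,0],"offset":[0,0,0],"gripper":0}]}}

```text
clock: 28.63
eef_pos: [0.4846, -0.2291, 0.2152]
eef_rot: [180.0, -0.0, 90.8]
ft_force: [-11.8, -4.9, 0.4]
width: 0.0082
gripper_force: 43.6
```

Call:
{"method": "carry_out", "body": {"steps": [{"angular":[0,0,0],"offset":[0,-0.8,1.5],"gripper":0},{"angular":[0,0,0],"offset":[0,0,1],"gripper":0},{"angular":[0,0,0],"offset":[0,0,0.5],"gripper":0},{"angular":[0,0,0],"offset":[0,0,0],"gripper":0}]}}

```text
clock: 28.97
eef_pos: [0.4843, -0.2291, 0.2139]
eef_rot: [179.9, 0.0, 90.8]
ft_force: [-9.1, -3.5, 1.5]
width: 0.0081
gripper_force: 43.5
```

Call:
{"method": "carry_out", "body": {"steps": [{"angular":[0,0,0],"offset":[0,0,1],"gripper":0},{"angular":[0,0,0],"offset":[0,0,1],"gripper":0},{"angular":[0,0,0],"offset":[0,0,0],"gripper":0},{"angular":[0,0,0],"offset":[0,0,0],"gripper":0}]}}

```text
clock: 29.3
eef_pos: [0.4842, -0.2291, 0.2119]
eef_rot: [179.9, 0.0, 90.8]
ft_force: [-10.3, -3.5, 0.7]
width: 0.0084
gripper_force: 43.6
```

Call:
{"method": "carry_out", "body": {"steps": [{"angular":[0,0,0],"offset":[0,0,1],"gripper":0},{"angular":[0,0,0],"offset":[0,0,1],"gripper":0},{"angular":[0,0,0],"offset":[0,0,0],"gripper":0}]}}

```text
clock: 29.55
eef_pos: [0.484, -0.2291, 0.2099]
eef_rot: [179.9, 0.0, 90.8]
ft_force: [-13.0, -3.4, 2.6]
width: 0.0083
gripper_force: 44.0
```

Call:
{"method": "carry_out", "body": {"steps": [{"angular":[0,0,0],"offset":[0,0,1],"gripper":0},{"angular":[0,0,0],"offset":[0,0,0],"gripper":0},{"angular":[0,0,0],"offset":[0,0,0],"gripper":0.35},{"angular":[0,0,0],"offset":[0,0,0],"gripper":0.35},{"angular":[0,0,0],"offset":[0,0,0],"gripper":0.35},{"angular":[0,0,0],"offset":[0,0,-15],"gripper":0.35},{"angular":[0,0,0],"offset":[0,0,-20],"gripper":0.35},{"angular":[0,0,0],"offset":[0,0,-15],"gripper":0},{"angular":[0,0,0],"offset":[0,0,0],"gripper":0},{"angular":[0,0,0],"offset":[0,0,0],"gripper":0},{"angular":[0,0,0],"offset":[0,0,0],"gripper":0}]}}

```text
clock: 30.47
eef_pos: [0.4843, -0.2285, 0.2581]
eef_rot: [179.8, -0.0, 90.8]
ft_force: [0.8, 1.2, -0.1]
width: 0.0001
gripper_force: 0.0
```

Call:
{"method": "carry_out", "body": {"steps": [{"angular":[0,0,0],"offset":[0,0,10],"gripper":0},{"angular":[0,0,0],"offset":[0,0,10],"gripper":0},{"angular":[0,0,0],"offset":[0,0,5],"gripper":0},{"angular":[0,0,0],"offset":[0,0,3],"gripper":0},{"angular":[0,0,0],"offset":[0,0,0],"gripper":0}]}}

```text
clock: 30.88
eef_pos: [0.4841, -0.2284, 0.2295]
eef_rot: [179.9, -0.1, 90.8]
ft_force: [0.5, 0.5, 0.2]
width: 0.0
gripper_force: 0.0
```

Call:
{"method": "carry_out", "body": {"steps": [{"angular":[0,0,0],"offset":[0,0,1],"gripper":0},{"angular":[0,0,0],"offset":[0,0,1],"gripper":0},{"angular":[0,0,0],"offset":[0,0,0],"gripper":0}]}}

```text
clock: 31.13
eef_pos: [0.4844, -0.2286, 0.2289]
eef_rot: [179.8, 0.0, 90.8]
ft_force: [-0.1, -0.6, -0.6]
width: -0.0
gripper_force: 0.0
```

Call:
{"method": "carry_out", "body": {"steps": [{"angular":[0,0,0],"offset":[0,0,1],"gripper":0},{"angular":[0,0,0],"offset":[0,0,1],"gripper":0},{"angular":[0,0,0],"offset":[0,0,0],"gripper":0}]}}

```text
clock: 31.38
eef_pos: [0.4845, -0.2287, 0.2282]
eef_rot: [179.7, 0.0, 90.8]
ft_force: [-5.3, 3.5, 15.4]
width: 0.0003
gripper_force: 7.5
```

Call:
{"method": "carry_out", "body": {"steps": [{"angular":[0,0,0],"offset":[0,0,-20],"gripper":0},{"angular":[0,0,0],"offset":[0,0,-30],"gripper":0},{"angular":[0,0,0],"offset":[0,0,-30],"gripper":0},{"angular":[0,0,0],"offset":[0,-30,-20],"gripper":0},{"angular":[0,0,0],"offset":[-20,-30,-10],"gripper":0},{"angular":[0,0,0],"offset":[-30,-25,0],"gripper":0},{"angular":[0,0,0],"offset":[-30,-25,0],"gripper":0},{"angular":[0,0,0],"offset":[-38,0,0],"gripper":0},{"angular":[0,0,0],"offset":[-38,0,0],"gripper":0},{"angular":[0,0,0],"offset":[-38,0,0],"gripper":0},{"angular":[0,0,0],"offset":[0,0,0],"gripper":0},{"angular":[0,0,0],"offset":[0,0,0],"gripper":0}]}}

```text
clock: 32.38
eef_pos: [0.3763, -0.4257, 0.3354]
eef_rot: [179.8, -0.1, 90.7]
ft_force: [-0.3, 0.5, -0.7]
width: -0.0001
gripper_force: 0.0
```

Run:
```python
from h import *
np.set_printoptions(precision=4,suppress=True)
s=shot("scene");p=shot("top");print(bot.get_obs()["ft_force"],bot.get_obs()["clock"])
for n,q in(("s",s),("t",p)):
  for l in("cover_a_handle","saucepan","mug","oil","filter_mid"):
    print(n,l,[(np.round(m["xy"],1).tolist(),round(m["score"],2)) for m in cams.mark_of(q,l)[:2]])
  print(n,"pred R closed, L at .925",proj(q,[[.4833,-.2284,.151],[.6297-.1495*np.cos(np.radians(57.6)),-.0365,.139+.1495*np.sin(np.radians(57.6))]]).tolist())
# change of right cover area vs start
a=cv2.imread("pics/top0.png")[170:240,315:385];b=p["frame"][170:240,315:385];print("diff vs start",np.abs(a.astype(int)-b).mean())
```

```text
[-0.1976 -0.2328 -0.7554] 32.4833
s cover_a_handle [([292.7, 170.7], 0.72)]
s saucepan [([225.0, 214.3], 0.94)]
s mug [([426.6, 234.5], 0.71), ([334.4, 169.0], 0.62)]
s oil [([392.8, 252.7], 0.6)]
s filter_mid [([228.2, 251.8], 0.65)]
s pred R closed, L at .925 [[212.22743502152696, 207.28737801923455], [289.42723044506357, 169.9402264630612]]
t cover_a_handle [([276.9, 201.2], 0.68)]
t saucepan [([327.7, 267.0], 0.86), ([348.3, 177.5], 0.21)]
t mug [([198.2, 297.3], 0.72), ([277.0, 194.6], 0.32)]
t oil [([197.2, 163.0], 0.59)]
t filter_mid []
t pred R closed, L at .925 [[351.4857534950389, 230.78562002088097], [277.50942634173714, 201.45720597235896]]
diff vs start 2.217891156462585
```

```bash
python3 -c "
from cell import bot
print(bot.job_done())"
```

```text
the job is handed in; nothing more can be done
None
```

The job is handed in at about 32 s of the 72 s. The left cover is the binding one and stands half-way open (about 0.9 rad); the filter is slid home in the right bay and that cover is closed. The final camera check matched, but I got no score back.

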